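# Push the lens-carrier train home on the rail and bolt it in

## Robot

A 7-joint arm with a two-finger parallel gripper is mounted at the origin on the work surface. World frame = base frame: x ahead of the robot, y to its left, z up, the work surface at z = 0. Lengths are in m, angles in rad, forces in N, time in s.
With the tool pointing down it reaches from about 0.4 to 0.875 m from the base axis. Payload 4.4 kg.
Tool frame: the origin (TCP) lies on the mounting face of the last link; the fingertips stand bot.tcp_to_tips ahead of it and the grasp point (between the pads) lies 155 mm ahead of it (bot.tcp_to_tips is the distance from the TCP to the fingertips, in m); z points along the fingers, y is the direction in which the jaws open and shut (so a half turn about z gives the same grasp; the last joint's range is limited). The gripper opens to 85 mm and grips with 20 to 120 N. Pads are 22 mm wide; open, the fingers measure 114 mm over their backs; the gripper's body (76 mm by 85 mm) begins 54 mm behind the grasp point. The pads swing forward as they close: fully open they stand 13 mm farther back than shut.
Start: joints at [-1.289, 0.628, 0.038, 1.517, -0.027, 0.996, -0.02], TCP at [0.222, 0.611, 0.405] pointing down, gripper open.
Joint ranges: [-3.06, 3.06], [-0.37, 2.12], [-1.25, 1.32], [0.18, 2.47], [-1.1, 4.24], [0.23, 1.98], [-2.94, 2.94]. Speed limits (rad/s): [2.57, 2.57, 3.14, 3.14, 3.14, 3.14, 3.14].

## Interface

Orientations are given as a rotation vector (axis times angle).
In Python, from cell import status, optics, bot gives the robot as it stands.
- The arm moves only by the tool send_rows, never from a script. Its argument "steps" is one flat list of numbers, 5 for each row, row after row: the shift along the world's x, y, z in m, then the turn about the world's z in degrees, then the finger opening in m, from 0 to 0.0854. A call has 1 to 8 rows; each row shifts and turns the commanded pose from where the row before left it; what a row does not reach is not made up. A row lasts 1/12 s, in which the tool goes at most 41.7 mm and 7.16 degrees, less where a joint would pass 70% of its speed; a pose out of reach is approached as far as the arm can. A call with a gripper value outside its range is refused whole. The fingers move at their own pace and stop on an object; "force" is the grip in N (left out, the last holds). Time passes only in rows, so rows that do not move let the fingers close. It gives the time, the measured TCP pose, the force and the opening at its end, in the units of the state.
- status.get_state(): the state, without advancing time (a new reading comes with each control period).
- optics.grab_frame(name): name is "scene" or "side" or "wrist"; returns the picture (480x640x3 uint8, red, green, blue); there is no depth.
- optics.camera_params(name): a dict with "vertical_fov" (degrees; the focal length in pixels is half the picture's height over the tangent of half this angle, whatever the lens; pixels are square), "cx", "cy" (the principal point, pixels), "D" ([k1, k2, p1, p2, k3] as OpenCV has them; the pictures are not rectified), "camera_from_world" (4x4, takes a point from world to camera coordinates). Camera axes: x right, y down, z forward; pixel columns grow to the right and rows downward; lengths in m; the calibration is good to about 2 mm. A picture is of the moment at which its call begins: read the wrist's pose just before it. camera_params takes no time and is no camera call; for the wrist camera it gives the pose at the moment of the call.
- bot.close_job(): hands the job in, once; it reports no verdict.
The state is a dict: "clock": time; "q": joint angles; "qd": joint speeds; "joint_torque": joint torques, N m; "position": TCP position; "orientation": TCP orientation; "contact_force": force on the tool from outside, world axes, zero at the start; "wrist_torque": the same for the moment, N m; "grip_width": finger opening in m.
Only numpy, scipy, OpenCV 4.12 (cv2) and the standard library are available. Lean on these libraries where they do the work, as an engineer would, in place of code of your own. Each camera call takes 0.05 s, during which the arm holds its last target. There are 200 camera calls.

## Task

Push the row of four black lens carriers along the rail as one train, keeping them touching, until the front one is against the red end stop; then push the blue tab to slide the brass cross-bolt fully in behind the last carrier. Only push: do not lift anything out of the rail or pick anything up. Leave the steel post, the amber pot and the yellow screwdriver where they are, and finish clear of everything.

Things in the scene. Friction and masses are not known exactly. Their poses are not given: they have to be found in the camera images.
- rail: Fixed grey rail, x -185 mm (open end) to +165 (stop face), 60 mm wide. Origin: table surface under its middle line; +x along the rail to the red stop, +y to the bolt's side, z up. Channel 48 mm wide, floor 10 mm above the table, lips to 22 mm. Train home: last carrier's rear face at x = +5 mm. Steel bolt guide beside it: x -22 to +12, y +34 to +54 mm, 50 mm high. Place and yaw vary.
- stop_face (a point): Middle of the red end stop's face that the front carrier must meet, 30 mm above the table, at the rail's x = +165 mm, y = 0. The stop is a fixed plate 12 mm thick, 60 mm wide, its top 55 mm above the table.
- carrier1: Black lens carrier 1 of 4 (front, nearest the stop), loose in the channel: 40 mm long (its x, along the rail), 44 wide, 34 high, plus a lens ring (28 mm diameter, 6 high); top 50 mm above the table. Origin: centre of its underside, 10 mm above the table. 0.1 to 0.2 kg. Neighbours touch at the start; the train slides with about 2 to 9 N.
- carrier2: Black lens carrier 2 of 4 (second), loose in the channel: 40 mm long (its x, along the rail), 44 wide, 34 high, plus a lens ring (28 mm diameter, 6 high); top 50 mm above the table. Origin: centre of its underside, 10 mm above the table. 0.1 to 0.2 kg. Neighbours touch at the start; the train slides with about 2 to 9 N.
- carrier3: Black lens carrier 3 of 4 (third), loose in the channel: 40 mm long (its x, along the rail), 44 wide, 34 high, plus a lens ring (28 mm diameter, 6 high); top 50 mm above the table. Origin: centre of its underside, 10 mm above the table. 0.1 to 0.2 kg. Neighbours touch at the start; the train slides with about 2 to 9 N.
- carrier4: Black lens carrier 4 of 4 (last, the one to push on), loose in the channel: 40 mm long (its x, along the rail), 44 wide, 34 high, plus a lens ring (28 mm diameter, 6 high); top 50 mm above the table. Origin: centre of its underside, 10 mm above the table. 0.1 to 0.2 kg. Neighbours touch at the start; the train slides with about 2 to 9 N.
- bolt (a joint): Travel of the brass cross-bolt, m: 0 fully out, 0.040 fully in (hard stop), toward the rail's -y. Stays where left; takes 2 to 3 N. Starts 0 to 6 mm in. 10 mm rod along the rail's y at x = -5 mm, axis 34 mm above the table; fully in, its nose is 10 mm past the channel's middle. A carrier in the way blocks it; with the train home it passes 5 mm behind the last one.
- bolt_tab (a point): Centre of the outer face (the one to push, looking to the rail's +y) of the blue tab on the bolt's outer end, 34 mm above the table. The tab is a plate 40 mm wide along the rail, 8 mm thick, 16 to 52 mm above the table. Fully out the face is at the rail's y = +104 mm, fully in at +64 mm.
- post: Bystander: loose upright bright steel post, 25 mm diameter, 50 mm high, beside the rail. Origin: centre of its underside.
- pot: Bystander: loose amber glass pot with black cap, 40 mm diameter, 45 mm high, beside the rail. Origin: centre of its underside.
- driver: Bystander: loose yellow-handled screwdriver, 150 mm long, lying beside the rail on the side away from the bolt. Origin: on the table at its middle; its x runs along it to the tip.
Things that resemble listed ones, but are neither listed nor needed, are in the scene too. Leave any green look-alike of the carrier1 alone.

How it is judged:
On the way, in this order (a step that is already met when the one before it is completed fails the run):
1. the whole train is home against the end stop (x of carrier4 in the frame of rail above 0.0215 m and x of carrier1 in the frame of rail above 0.142 m), for 0.2 s.
2. the cross-bolt is fully in behind the last carrier (value of joint bolt above 0.037 m), for 0.2 s.
At the end, for the whole second after the job is handed in: All four carriers sit flat in the channel at rest, the front one within 3 mm of the end stop and the last within 3.5 mm of its home place, and the cross-bolt is in to within 3 mm of its full 40 mm travel (all of step 1 and z of each of carrier1, carrier2, carrier3, carrier4 in the frame of rail below 0.013 m and angle between each of carrier1, carrier2, carrier3, carrier4's own z axis and vertical below 0.06 rad and value of joint bolt above 0.037 m and linear speed of each of carrier1, carrier2, carrier3, carrier4 below 0.01 m/s); the robot touches nothing.
It fails at once if a carrier is lifted out of its seat by more than 8 mm or tipped (z of any of carrier1, carrier2, carrier3, carrier4 in the frame of rail above 0.018 m or angle between any of carrier1, carrier2, carrier3, carrier4's own z axis and vertical above 0.3 rad).
It fails at once if the train comes apart: a gap over 8 mm opens between neighbours (distance between carrier1 and carrier2 above 0.048 m or distance between carrier2 and carrier3 above 0.048 m or distance between carrier3 and carrier4 above 0.048 m).
It fails at once if a bystander (post, pot or screwdriver) is moved by more than 10 mm or tipped over (distance of any of post, pot, driver from where it was at the start of the episode above 0.01 m or angle between any of post, pot's own z axis and vertical above 0.3 rad).
It also fails if it takes over 48 s, if anything falls off the work surface, if the arm or the gripper's body presses on something with over 40 N, if the wrist force passes 120 N, or if a joint passes its speed limit or range.

## Working session

There is one attempt and no reset: what is moved stays moved. The work goes in short steps, Python scripts to look and compute and a tool call to move; the robot and the scene stay as the last step left them, time stands still between calls to the robot, and variables do not carry over. Pictures are saved under pics/ and viewed, about 8 in all and at most 12, crops included, and the job is handed in when it is done.

Besides the shell and the picture viewer there is one more tool, called after "Emit:" in YAML: its name, and indented under it one key for each argument. send_rows: Moves the arm, as the interface text tells. Its arguments: {"type":"object","properties":{"steps":{"type":"array","items":{"type":"number"}},"force":{"type":"number"}},"required":["steps"]}

```bash
ls; mkdir -p pics; cat > h.py <<'E'
import numpy as np, cv2
from cell import status, optics, bot
def cam(n):
    p=optics.camera_params(n); f=240/np.tan(np.radians(p["vertical_fov"])/2)
    return np.array([[f,0,p["cx"]],[0,f,p["cy"]],[0,0,1]]),np.array(p["D"],float),np.array(p["camera_from_world"])
def ray(c,uv):
    K,D,T=c; q=cv2.undistortPoints(np.array(uv,float).reshape(-1,1,2),K,D).reshape(-1,2)
    d=np.c_[q,np.ones(len(q))]@T[:3,:3]; o=-T[:3,:3].T@T[:3,3]
    return o,d
def onz(c,uv,z):
    o,d=ray(c,uv); return o+d*((z-o[2])/d[:,2])[:,None]
def proj(c,P):
    K,D,T=c; return cv2.projectPoints(np.array(P,float).reshape(-1,3),cv2.Rodrigues(T[:3,:3])[0],T[:3,3],K,D)[0].reshape(-1,2)
E
python3 - <<'E'
from h import *
print(status.get_state(), bot.tcp_to_tips)
for n in("scene","side","wrist"):
    im=optics.grab_frame(n); cv2.imwrite(f"pics/{n}0.png",im[:,:,::-1]); c=cam(n); np.savez(f"{n}0.npz",*c); o,d=ray(c,[(320,240)]); print(n,o,d,c[0][0,0])
E
```

```text
pics
{'clock': 0.0, 'q': array([-1.28879715,  0.62932724,  0.03844928,  1.51836991, -0.02699795,
        0.99630566, -0.01997395]), 'qd': array([ 0.00120866,  0.00034089, -0.00088683, -0.0003529 , -0.000482  ,
       -0.00025805, -0.00087942]), 'joint_torque': array([-1.56988162e-04, -5.63398647e+01,  1.22627344e+00, -1.93452144e+01,
        1.10297219e-02,  1.04523380e-02,  7.89008539e-06]), 'position': array([0.22140984, 0.6108103 , 0.40380055]), 'orientation': array([-5.43487743e-01, -3.09392093e+00,  2.93457767e-03]), 'contact_force': array([-0.81528439, -0.55148479,  0.41002436]), 'wrist_torque': array([-0.00270555, -0.01327989,  0.04513224]), 'grip_width': 0.08534729659266811} 0.1734
scene [ 1.0909204  -0.14238723  0.68087698] [[-0.63122767  0.19676591 -0.75028374]] 601.0460757636458
side [0.54401054 0.62532207 0.51493189] [[ 0.04262179 -0.79822687 -0.60099645]] 482.426834952675
wrist [0.15016082 0.63738246 0.37361267] [[ 0.25518627 -0.10792085 -0.96114714]] 335.06692984586783
```

View pics/scene0.png

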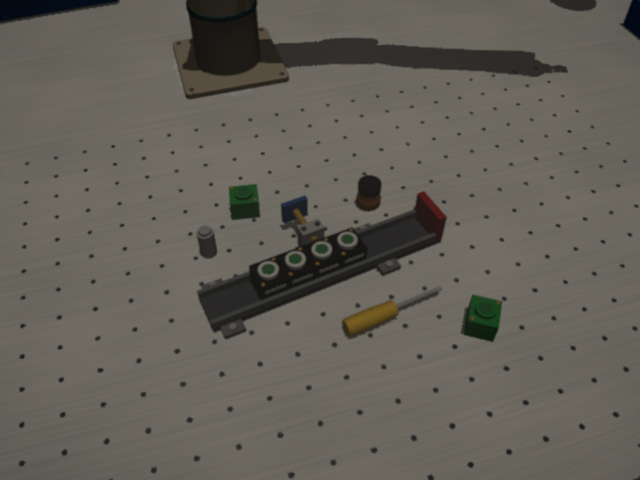

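View pics/side0.png

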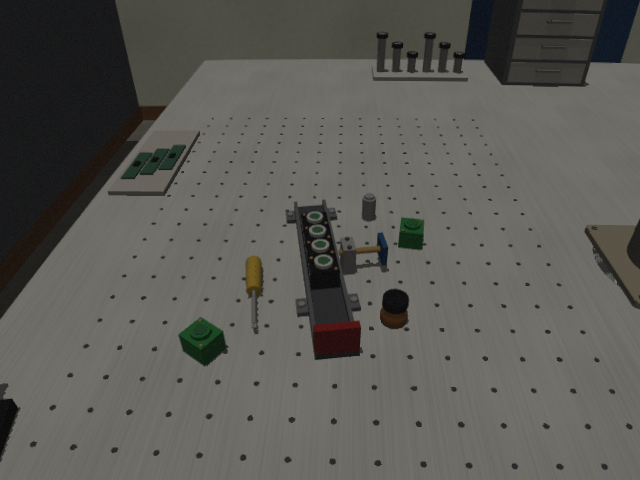

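The open end of the rail is at lower left of the scene view (205,300) and the red stop at (430,215). The last carrier's ring is at (268,270) and the blue tab at (294,210). The green blocks at (244,200) and (484,317) are look-alikes. The post is at (206,241), the pot at (369,192) and the driver at (390,312).

```bash
python3 - <<'E'
from h import *
def ld(n): z=np.load(n+"0.npz"); return z['arr_0'],z['arr_1'],z['arr_2']
C={n:ld(n) for n in("scene","side")}
out={}
roi={"scene":(190,180,460,350),"side":(270,190,400,370)}
for n in C:
    im=cv2.imread(f"pics/{n}0.png"); h=cv2.cvtColor(im,cv2.COLOR_BGR2HSV); x0,y0,x1,y1=roi[n]
    m0=np.zeros(im.shape[:2],np.uint8); m0[y0:y1,x0:x1]=255
    H,S,V=cv2.split(h)
    M={"red":((H<6)|(H>174))&(S>150)&(V>50),"blue":(H>100)&(H<125)&(S>120)&(V>40),
       "post":None,"green":(H>45)&(H<85)&(S>60)&(V>25)}
    for k,m in M.items():
        if m is None: continue
        m=(m.astype(np.uint8)*255)&m0
        nn,l,s,c=cv2.connectedComponentsWithStats(m)
        for i in range(1,nn):
            if s[i,4]<25: continue
            cn=cv2.findContours((l==i).astype(np.uint8),0,2)[0][0]
            print(n,k,s[i],c[i].round(1),cv2.approxPolyDP(cn,3,True).reshape(-1,2).tolist() if k!="green" else "")
    big=cv2.resize(im[y0:y1,x0:x1],None,fx=800/(x1-x0) if n=="scene" else 3.3,fy=800/(x1-x0) if n=="scene" else 3.3,interpolation=cv2.INTER_CUBIC)
    cv2.imwrite(f"pics/{n}_crop.png",cv2.convertScaleAbs(big,alpha=2))
    print(big.shape)
E
```

```text
scene red [419 192  26  28 207] [431.6 205.9] [[420, 193], [437, 217], [444, 218]]
scene blue [282 197  23  10  53] [292.8 201.5] [[304, 197], [282, 205]]
scene green [229 184  30  35 884] [243.7 201.2] 
scene green [342 235  11   8  75] [347.  238.5] 
scene green [316 245  12   8  78] [321.3 248.4] 
scene green [289 254  12   9  79] [294.8 258.3] 
scene green [262 265  12   9  85] [267.8 268.7] 
(504, 800, 3)
side red [314 321  47  11 326] [336.1 326.3] [[360, 327], [358, 321], [314, 325], [314, 331]]
side blue [379 233   9  15  72] [382.4 240.2] [[379, 233], [382, 246], [387, 247]]
side green [310 213  10   6  37] [314.4 215.5] 
side green [313 227  10   5  43] [317.2 229. ] 
side green [315 241  11   6  52] [320.  243.6] 
side green [318 257  11   7  60] [323.1 259.8] 
(594, 429, 3)
```

View pics/scene_crop.png

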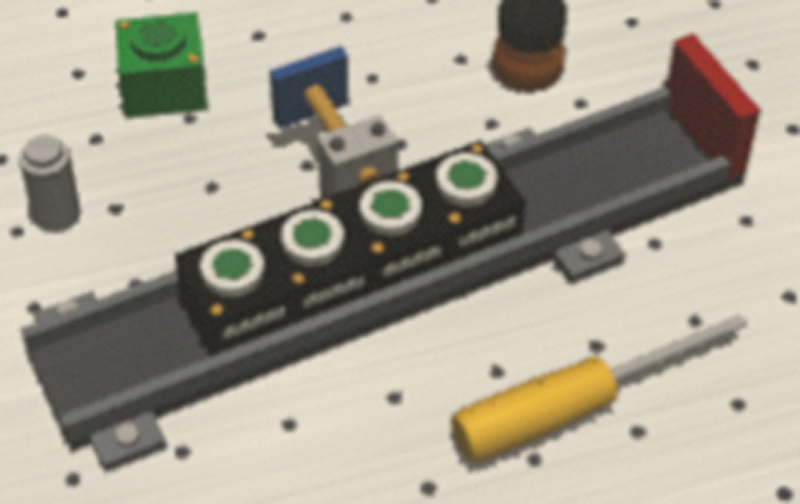

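View pics/side_crop.png

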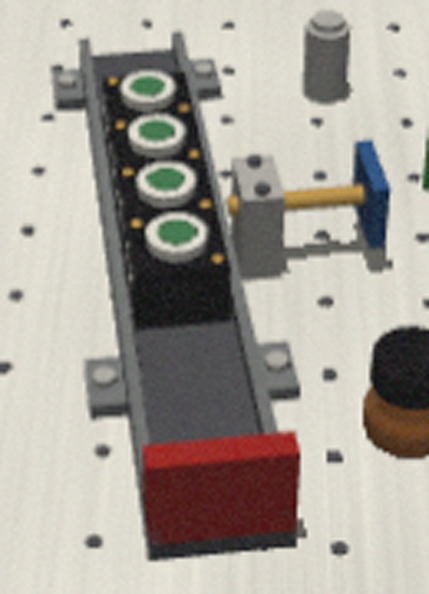

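The rings and corners are clear in both crops. In scene crop pixels, the stop's inner top edge runs (676,40)–(745,118) and the tab's top edge (272,72)–(347,50). The actual parts are black with white rings and in the rail, so the green blocks are decoys. Next I triangulate.

```bash
cat >> h.py <<'E'
def ld(n): z=np.load(n+"0.npz"); return z['arr_0'],z['arr_1'],z['arr_2']
def tri(ca,a,cb,b):
    r=[]
    for p,q in zip(a,b):
        o1,d1=ray(ca,[p]);o2,d2=ray(cb,[q]);d1=d1[0];d2=d2[0]
        s=np.linalg.lstsq(np.c_[d1,-d2],o2-o1,rcond=None)[0]; A=o1+s[0]*d1;B=o2+s[1]*d2; r.append([*((A+B)/2),np.linalg.norm(A-B)])
    return np.array(r)
E
python3 - <<'E'
from h import *
np.set_printoptions(precision=4,suppress=True)
S,D=ld("scene"),ld("side")
rs=[(267.8,268.7),(294.8,258.3),(321.3,248.4),(347,238.5)]; rd=[(314.4,215.5),(317.2,229),(320,243.6),(323.1,259.8)]
t=tri(S,rs,D,rd); print("rings\n",t)
print("z.05 scene\n",onz(S,rs,.048)); print("side\n",onz(D,rd,.048))
fs=lambda L:[(190+x/2.963,180+y/2.963) for x,y in L]; fd=lambda L:[(270+x/3.3,190+y/3.3) for x,y in L]
# stop inner top edge: -y-side(driver side) corner, bolt-side corner
a=[(745,118),(676,40)]; b=[(145,447),(297,433)]
st=tri(S,fs(a),D,fd(b)); print("stop\n",st, onz(S,fs(a),.055),onz(D,fd(b),.055))
# tab top: inner edge corners (low rail x, high rail x)
a=[(275,74),(347,52)]; print("tab scene\n",onz(S,fs(a),.052))
b=[(359,145),(386,182)]; print("tab side inner top\n",onz(D,fd(b),.052)); print(tri(S,fs(a),D,fd(b)))
# open end of rail, tops of lips z .022
a=[(27,330),(67,420)]; print("open end\n",onz(S,fs(a),.022))
P=t[:,:2]; c=P.mean(0); u=np.linalg.svd(P-c)[2][0]; u*=np.sign(u[1]); v=np.array([-u[1],u[0]])
print("yaw",np.degrees(np.arctan2(u[1],u[0])),u, c)
sm=st[:,:2].mean(0); print("stop in line frame",(st[:,:2]-c)@u,(st[:,:2]-c)@v, "rings",(P-c)@u,(P-c)@v)
w=onz(S,fs([(45,160),(45,215)]),0.0)
print("post top/base",onz(S,fs([(45,150)]),.05),onz(S,fs([(53,218)]),0)); print("pot",onz(S,fs([(532,0)]),.045),onz(D,fd([(413,355)]),.045))
print("driver",onz(S,fs([(470,430),(740,322)]),.01))
print("green near post", onz(S,fs([(160,35)]),.05))
E
```

```text
rings
 [[ 0.5897 -0.0595  0.0515  0.0005]
 [ 0.5829 -0.0199  0.0516  0.0004]
 [ 0.5766  0.0197  0.0517  0.0004]
 [ 0.5699  0.0596  0.0516  0.0001]]
z.05 scene
 [[ 0.5872 -0.0589  0.048 ]
 [ 0.5803 -0.0192  0.048 ]
 [ 0.5738  0.0207  0.048 ]
 [ 0.5669  0.0607  0.048 ]]
side
 [[ 0.5899 -0.065   0.048 ]
 [ 0.5831 -0.0251  0.048 ]
 [ 0.5767  0.0147  0.048 ]
 [ 0.5702  0.0553  0.048 ]]
stop
 [[0.5774 0.199  0.0557 0.0027]
 [0.5179 0.1888 0.0553 0.0017]] [[0.5783 0.1998 0.055 ]
 [0.5187 0.1892 0.055 ]] [[0.5764 0.1972 0.055 ]
 [0.5172 0.1878 0.055 ]]
tab scene
 [[ 0.4803 -0.0095  0.052 ]
 [ 0.4758  0.029   0.052 ]]
tab side inner top
 [[ 0.4823 -0.0084  0.052 ]
 [ 0.4711  0.0211  0.052 ]]
[[ 0.4816 -0.0093  0.0521  0.0019]
 [ 0.474   0.0277  0.0543  0.0062]]
open end
 [[ 0.5777 -0.1549  0.022 ]
 [ 0.632  -0.1463  0.022 ]]
yaw 99.3912954351619 [-0.1632  0.9866] [ 0.5798 -0.    ]
stop in line frame [0.1968 0.1964] [-0.0301  0.0302] rings [-0.0603 -0.0202  0.02    0.0604] [-0.0001  0.0002 -0.0001 -0.    ]
post top/base [[ 0.4954 -0.128   0.05  ]] [[ 0.4951 -0.131   0.    ]]
pot [[0.4601 0.1341 0.045 ]] [[0.4667 0.1319 0.045 ]]
driver [[0.6813 0.0256 0.01  ]
 [0.6617 0.1666 0.01  ]]
green near post [[ 0.4341 -0.058   0.05  ]]
```

Emit:
send_rows:
  steps: [0.016,-0.03,-0.004,-2.5,0,0.016,-0.03,-0.004,-2.5,0,0.016,-0.03,-0.004,-2.5,0,0.016,-0.03,-0.004,-2.5,0,0.016,-0.03,-0.004,-2.5,0,0.016,-0.03,-0.004,-2.5,0,0.016,-0.03,-0.004,-2.5,0,0.016,-0.03,-0.004,-2.5,0]

```text
clock: 0.82
position: [0.3499, 0.3695, 0.3725]
orientation: [-1.075, -2.952, 0.0]
contact_force: [0.2, -0.4, -0.4]
grip_width: -0.0004
```

Emit:
send_rows:
  steps: [0.016,-0.03,-0.004,-2.5,0,0.016,-0.03,-0.004,-2.5,0,0.016,-0.03,-0.004,-2.5,0,0.016,-0.03,-0.004,-2.5,0,0.016,-0.03,-0.004,-2.5,0,0.016,-0.03,-0.004,-2.5,0,0.016,-0.03,-0.004,-2.5,0,0.016,-0.03,-0.004,-2.5,0]

```text
clock: 1.48
position: [0.478, 0.1296, 0.3405]
orientation: [-1.572, -2.72, -0.0]
contact_force: [0.2, 0.2, -0.2]
grip_width: 0.0003
```

Emit:
send_rows:
  steps: [0.016,-0.03,-0.004,-2.5,0,0.016,-0.03,-0.004,-2.5,0,0.016,-0.03,-0.004,-2.5,0,0.016,-0.03,-0.004,-2.5,0,0.016,-0.03,-0.004,-2.5,0,0.016,-0.03,-0.004,-2.5,0,0.016,-0.03,-0.004,-2.5,0,0.01,-0.02,-0.004,-2.5,0]

```text
clock: 2.15
position: [0.6006, -0.1027, 0.3085]
orientation: [2.022, 2.401, -0.001]
contact_force: [0.5, -0.6, 0.4]
grip_width: -0.0001
```

```bash
cat >> h.py <<'E'
U=np.array([-.1632,.9866,0]);V=np.array([-.9866,-.1632,0]);O=np.array([.5746,.0312,0])
def where():
    s=status.get_state();R=cv2.Rodrigues(s["orientation"])[0];p=s["position"];tip=p+bot.tcp_to_tips*R[:,2]
    r=tip-O;F=s["contact_force"]
    print("t",round(s["clock"],2),"tcp",p.round(4),"tip rail xyz",(r@U).round(4),(r@V).round(4),tip[2].round(4),"jaw deg",np.degrees(np.arctan2(R[1,1],R[0,1])).round(2),"F",(F@U).round(1),(F@V).round(1),F[2].round(1),"w",round(s["grip_width"],4),"zax",R[:,2].round(4))
E
python3 -c "
from h import *
where()"
```

```text
t 2.15 tcp [ 0.6006 -0.1027  0.3085] tip rail xyz -0.1367 -0.0039 0.1351 jaw deg 9.79 F -0.6 -0.4 0.4 w -0.0001 zax [ 0.0013 -0.0021 -1.    ]
```

Emit:
send_rows:
  steps: [-0.001,-0.006,-0.01,-0.4,0,-0.001,-0.006,-0.02,0,0,0,0,-0.02,0,0,0,0,-0.02,0,0,0,0,-0.02,0,0,0,0,0,0,0]

```text
clock: 2.65
position: [0.5954, -0.1097, 0.2147]
orientation: [-2.02, -2.396, 0.005]
contact_force: [-0.6, -0.4, -0.8]
grip_width: 0.0005
```

```bash
python3 - <<'E'
from h import *
where()
im=optics.grab_frame("scene"); a=im[160:340,180:460,::-1]
b=optics.grab_frame("side")[150:370,260:460,::-1]
a=cv2.resize(a,(467,300),interpolation=2);b=cv2.resize(b,(273,300),interpolation=2)
cv2.imwrite("pics/down.png",cv2.convertScaleAbs(np.hstack([a,b]),alpha=2))
E
```

```text
t 2.65 tcp [ 0.5954 -0.1097  0.2147] tip rail xyz -0.1418 0.0037 0.0413 jaw deg 9.73 F -0.3 0.7 -0.8 w 0.0005 zax [-0.0077  0.0021 -1.    ]
```

View pics/down.png

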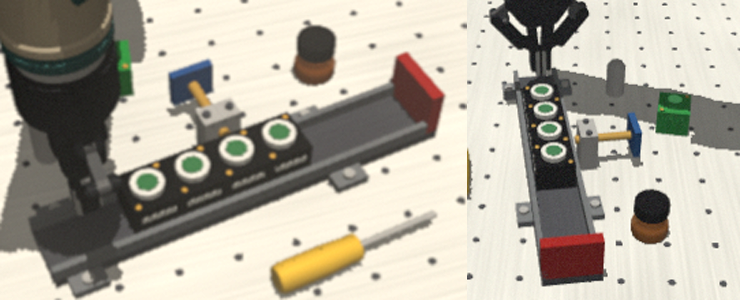

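The closed fingers are in the channel just behind the last carrier's rear (about (85,200) and (120,185) in the left crop). The post is clear. Next I lower, centre and push slowly.

Emit:
send_rows:
  steps: [0.003,-0.001,-0.01,0,0,0,-0.002,-0.01,0,0,0,0,0,0,0,-0.001,0.006,0,0,0,-0.001,0.006,0,0,0,0,0,0,0,0]

```text
clock: 3.25
position: [0.5985, -0.0997, 0.199]
orientation: [-2.023, -2.402, -0.002]
contact_force: [-0.3, 0.2, 0.2]
grip_width: 0.0001
```

```bash
python3 -c "
from h import *
where()"
```

```text
t 3.25 tcp [ 0.5985 -0.0997  0.199 ] tip rail xyz -0.1327 -0.0023 0.0256 jaw deg 9.79 F 0.3 0.2 0.2 w 0.0001 zax [-1.0e-04  1.8e-03 -1.0e+00]
```

Emit:
send_rows:
  steps: [-0.001,0.004,-0.004,0,0,-0.001,0.004,0,-0.2,0,-0.001,0.005,0,0,0,-0.001,0.006,0,0,0,-0.001,0.006,0,0,0,-0.001,0.006,0,0,0]

```text
clock: 3.75
position: [0.5924, -0.0707, 0.1948]
orientation: [2.03, 2.396, -0.0]
contact_force: [0.9, -2.2, -0.9]
grip_width: -0.0001
```

```bash
python3 -c "
from h import *
where()"
```

```text
t 3.75 tcp [ 0.5924 -0.0707  0.1948] tip rail xyz -0.1035 -0.001 0.0214 jaw deg 9.45 F -2.4 -0.5 -0.9 w -0.0001 zax [ 3.e-04 -6.e-04 -1.e+00]
```

Emit:
send_rows:
  steps: [-0.001,0.006,0,0,0,-0.001,0.006,0,0,0,-0.001,0.006,0,0,0,-0.001,0.006,0,0,0,-0.001,0.006,0,0,0,-0.001,0.006,0,0,0,-0.001,0.006,0,0,0,-0.001,0.006,0,0,0]

```text
clock: 4.42
position: [0.5844, -0.0223, 0.1947]
orientation: [-2.03, -2.397, 0.0]
contact_force: [-0.4, -3.1, -1.5]
grip_width: 0.0002
```

Emit:
send_rows:
  steps: [-0.001,0.006,0,0,0,-0.001,0.006,0,0,0,-0.001,0.005,0,0,0,-0.001,0.005,0,0,0,-0.001,0.004,0,0,0,0,0.004,0,0,0,-0.001,0.003,0,0,0,0,0,0,0,0]

```text
clock: 5.08
position: [0.5784, 0.0111, 0.1947]
orientation: [-2.029, -2.398, -0.001]
contact_force: [0.3, -0.1, -0.0]
grip_width: 0.0002
```

```bash
python3 -c "
from h import *
where()"
```

```text
t 5.08 tcp [0.5784 0.0111 0.1947] tip rail xyz -0.0203 -0.0005 0.0213 jaw deg 9.52 F -0.1 -0.2 -0.0 w 0.0002 zax [-2.e-04  8.e-04 -1.e+00]
```

Emit:
send_rows:
  steps: [0,0.002,0,0,0,-0.001,0.002,0,0,0,0,0.002,0,0,0,0,0.002,0,0,0,-0.001,0.002,0,0,0,0,0.0015,0,0,0]

```text
clock: 5.58
position: [0.5765, 0.0216, 0.1948]
orientation: [2.03, 2.397, 0.0]
contact_force: [0.1, -2.7, -0.5]
grip_width: -0.0003
```

Emit:
send_rows:
  steps: [0,0.001,0,0,0,0,0.001,0,0,0]

```text
clock: 5.75
position: [0.5765, 0.0235, 0.1948]
orientation: [2.03, 2.397, -0.0]
contact_force: [-0.3, -3.9, 0.6]
grip_width: -0.0001
```

```bash
python3 -c "
from h import *
where()"
```

```text
t 5.75 tcp [0.5765 0.0235 0.1948] tip rail xyz -0.0079 -0.0007 0.0214 jaw deg 9.47 F -3.8 0.9 0.6 w -0.0001 zax [ 1.e-04 -2.e-04 -1.e+00]
```

Now in 1 mm steps until the force rises.

Emit:
send_rows:
  steps: [0,0.001,0,0,0,0,0.001,0,0,0]

```text
clock: 5.92
position: [0.5765, 0.024, 0.1948]
orientation: [2.03, 2.395, -0.002]
contact_force: [0.2, -8.5, 0.9]
grip_width: -0.0002
```

Emit:
send_rows:
  steps: [0,0.001,0,0,0,0,0,0,0,0]

```text
clock: 6.08
position: [0.5765, 0.0241, 0.1948]
orientation: [2.031, 2.393, -0.004]
contact_force: [-0.4, -8.4, -0.2]
grip_width: -0.0
```

```bash
python3 -c "
from h import *
where()"
```

```text
t 6.08 tcp [0.5765 0.0241 0.1948] tip rail xyz -0.0079 -0.0007 0.0214 jaw deg 9.36 F -8.2 1.7 -0.2 w -0.0 zax [ 4.0e-04 -3.5e-03 -1.0e+00]
```

Emit:
send_rows:
  steps: [0,0.001,0,0,0,0,0.001,0,0,0,0,0,0,0,0,0,0,0,0,0]

```text
clock: 6.42
position: [0.5765, 0.0245, 0.1949]
orientation: [2.032, 2.391, -0.006]
contact_force: [-0.7, -11.8, 0.3]
grip_width: 0.0004
```

```bash
python3 - <<'E'
from h import *
where()
a=optics.grab_frame("scene")[160:340,180:460,::-1]
f=optics.grab_frame("side")[:,:,::-1]; cv2.imwrite("pics/f.png",f)
b=f[180:370,260:460]
a=cv2.resize(a,(467,300),interpolation=2);b=cv2.resize(b,(316,300),interpolation=2)
cv2.imwrite("pics/home.png",cv2.convertScaleAbs(np.hstack([a,b]),alpha=2))
H,S,Vv=cv2.split(cv2.cvtColor(f,cv2.COLOR_BGR2HSV)); m=((H>45)&(H<85)&(S>60)&(Vv>20)).astype(np.uint8)
m[:,:290]=0;m[:,360:]=0
n,l,s,c=cv2.connectedComponentsWithStats(m)
for i in range(1,n):
    if s[i,4]>15:
        r=onz(cam("side"),[c[i]],.0515)[0]-O; print(s[i,4],c[i].round(1),(r@U).round(4),(r@V).round(4))
E
```

```text
t 6.42 tcp [0.5765 0.0245 0.1949] tip rail xyz -0.0079 -0.0008 0.0215 jaw deg 9.28 F -11.6 2.6 0.3 w 0.0004 zax [ 8.0e-04 -5.5e-03 -1.0e+00]
83 [296.7  27.1] -1.4555 0.0797
36 [309.1  22.6] -1.5248 0.1374
21 [323.4  23.8] -1.493 0.1934
112 [325.3  38.5] -1.2557 0.1705
39 [312.9  32.1] -1.3616 0.1357
29 [293.7  38.4] -1.2794 0.0543
134 [301.8  49.3] -1.125 0.0711
37 [313.3  46.8] -1.1495 0.114
17 [323.2  58. ] -1.0082 0.1314
17 [292.5  59.1] -1.0136 0.0303
25 [305.5  63.3] -0.9603 0.0682
17 [310.8  63.4] -0.9559 0.0848
22 [317.6  64.5] -0.9412 0.105
31 [323.3 162.3] -0.2826 0.0396
65 [322.7 257. ] 0.022 0.0002
69 [326.4 274.5] 0.0629 0.0004
75 [329.9 293.4] 0.1032 0.0001
93 [334.2 313.9] 0.1432 0.0003
```

View pics/home.png

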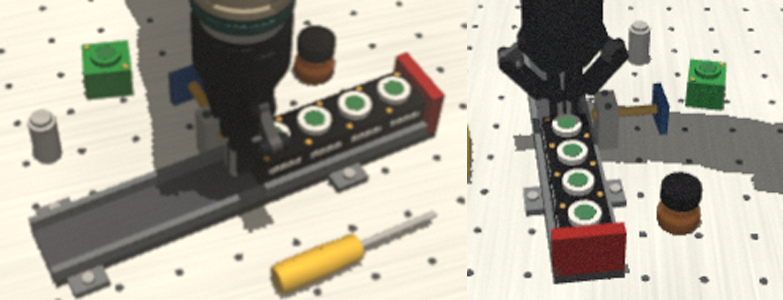

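The train is stalled at the stop: the force rose from 4 to 12 N with no motion, and the ring positions in the side view agree. Next I back off, rise, and cross over to beyond the tab.

Emit:
send_rows:
  steps: [0,-0.005,0,0,0,0.001,-0.006,0,0,0,0,-0.003,0,0,0,0,0,0.025,0,0,0,0,0.03,0,0,0,0,0.03,0,0,0,0,0.02,0,0]

```text
clock: 7.1
position: [0.578, 0.0153, 0.3021]
orientation: [2.029, 2.398, 0.004]
contact_force: [0.4, -0.1, -0.1]
grip_width: -0.0
```

Emit:
send_rows:
  steps: [-0.023,-0.001,0,0,0,-0.023,-0.001,0,0,0,-0.023,-0.001,0,0,0,-0.023,-0.001,0,0,0,-0.023,-0.001,0,0,0,-0.023,-0.001,0,0,0,0,0,0,0,0,0,0,0,0,0]

```text
clock: 7.77
position: [0.4388, 0.0092, 0.2999]
orientation: [-2.029, -2.397, -0.001]
contact_force: [0.2, -0.4, 0.4]
grip_width: -0.0002
```

```bash
python3 - <<'E'
from h import *
where()
a=optics.grab_frame("scene")[160:340,180:460,::-1]
f=optics.grab_frame("side")[:,:,::-1]
b=f[180:370,260:460]
a=cv2.resize(a,(467,300),interpolation=2);b=cv2.resize(b,(316,300),interpolation=2)
cv2.imwrite("pics/tab.png",cv2.convertScaleAbs(np.hstack([a,b]),alpha=2))
E
```

```text
t 7.77 tcp [0.4388 0.0092 0.2999] tip rail xyz 0.0007 0.1377 0.1265 jaw deg 9.52 F -0.4 -0.2 0.4 w -0.0002 zax [-6.0e-04  1.2e-03 -1.0e+00]
```

View pics/tab.png

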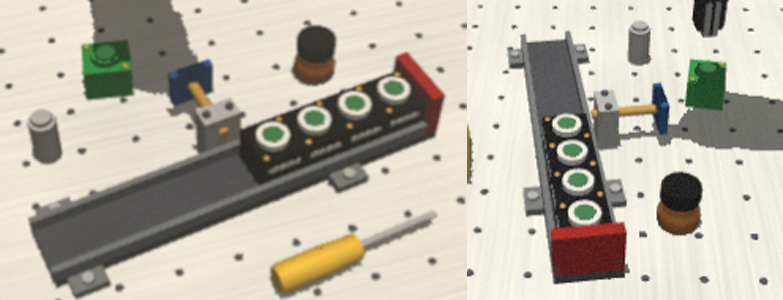

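The train is intact and tight at the stop. The tab is still out, at (190,85) in the left crop. Next I lower outside the tab.

Emit:
send_rows:
  steps: [-0.002,-0.003,-0.02,0,0,-0.001,-0.003,-0.025,0,0,0,0,-0.025,0,0,0,0,-0.02,0,0,0,0,-0.008,0,0,0,0,0,0,0]

```text
clock: 8.37
position: [0.4371, 0.0033, 0.207]
orientation: [-2.028, -2.394, 0.001]
contact_force: [-0.5, -0.2, -0.5]
grip_width: -0.0003
```

```bash
python3 -c "
from h import *
where()"
```

```text
t 8.37 tcp [0.4371 0.0033 0.207 ] tip rail xyz -0.0046 0.1407 0.0336 jaw deg 9.45 F -0.2 0.5 -0.5 w -0.0003 zax [-0.0035  0.0024 -1.    ]
```

Emit:
send_rows:
  steps: [0.005,0.001,-0.003,0,0,0.005,0.001,-0.002,0,0,0.005,0.001,0,0,0,0.005,0.001,0,0,0,0.005,0.001,0,0,0,0.005,0.0005,0,0,0,0.005,0.001,0,0,0]

```text
clock: 8.95
position: [0.4713, 0.0096, 0.2041]
orientation: [-2.028, -2.394, -0.001]
contact_force: [-2.0, -1.1, 2.5]
grip_width: -0.0001
```

```bash
python3 -c "
from h import *
where()"
```

```text
t 8.95 tcp [0.4713 0.0096 0.2041] tip rail xyz -0.0038 0.1059 0.0307 jaw deg 9.47 F -0.8 2.1 2.5 w -0.0001 zax [-0.0029  0.0033 -1.    ]
```

Emit:
send_rows:
  steps: [0.005,0.001,0,0,0,0.005,0.001,0,0,0,0.004,0.0005,0,0,0,0.003,0.0005,0,0,0,0.002,0.0005,0,0,0,0,0,0,0,0]

```text
clock: 9.45
position: [0.491, 0.0132, 0.2039]
orientation: [-2.029, -2.396, -0.002]
contact_force: [-0.7, -0.9, -0.5]
grip_width: 0.0001
```

```bash
python3 -c "
from h import *
where()"
```

```text
t 9.45 tcp [0.491  0.0132 0.2039] tip rail xyz -0.0037 0.0855 0.0305 jaw deg 9.48 F -0.7 0.9 -0.5 w 0.0001 zax [-7.0e-04  2.6e-03 -1.0e+00]
```

Emit:
send_rows:
  steps: [0.002,0.0005,0,0,0,0.002,0.0005,0,0,0,0.002,0,0,0,0,0.001,0,0,0,0]

```text
clock: 9.78
position: [0.4975, 0.0142, 0.2038]
orientation: [-2.028, -2.395, -0.002]
contact_force: [-2.3, -0.7, 0.8]
grip_width: -0.0
```

Emit:
send_rows:
  steps: [0.001,0,0,0,0,0.001,0,0,0,0]

```text
clock: 9.95
position: [0.4993, 0.0144, 0.2038]
orientation: [-2.028, -2.395, -0.002]
contact_force: [-2.0, 0.0, 0.0]
grip_width: -0.0
```

```bash
python3 -c "
from h import *
where()"
```

```text
t 9.95 tcp [0.4993 0.0144 0.2038] tip rail xyz -0.0036 0.0773 0.0304 jaw deg 9.49 F 0.4 1.9 0.0 w -0.0 zax [-0.0022  0.0035 -1.    ]
```

Still moving at about 2 N, so I continue.

Emit:
send_rows:
  steps: [0.001,0,0,0,0,0.001,0,0,0,0]

```text
clock: 10.12
position: [0.5007, 0.0145, 0.2038]
orientation: [-2.026, -2.393, -0.001]
contact_force: [-5.8, 0.1, 4.3]
grip_width: -0.0001
```

Emit:
send_rows:
  steps: [0.001,0,0,0,0,0.001,0,0,0,0]

```text
clock: 10.28
position: [0.5013, 0.0144, 0.2037]
orientation: [-2.024, -2.391, 0.002]
contact_force: [-9.8, 0.5, 8.0]
grip_width: 0.0001
```

Emit:
send_rows:
  steps: [0.001,0,0,0,0,0.001,0,0,0,0]

```text
clock: 10.45
position: [0.5019, 0.0143, 0.2036]
orientation: [-2.023, -2.388, 0.005]
contact_force: [-11.9, -0.7, 11.2]
grip_width: -0.0004
```

```bash
python3 -c "
from h import *
where()"
```

```text
t 10.45 tcp [0.5019 0.0143 0.2036] tip rail xyz -0.0036 0.0762 0.0302 jaw deg 9.48 F 1.2 11.8 11.2 w -0.0004 zax [-0.011   0.0052 -0.9999]
```

The bolt has hit a hard stop, with the force rising to 12 N at constant position. I back off, rise and check.

Emit:
send_rows:
  steps: [-0.006,0,0,0,0,-0.008,-0.001,0,0,0,-0.01,-0.002,0,0,0,-0.012,-0.002,0,0,0,0,0,0.02,0,0,0,0,0.03,0,0,0,0,0.04,0,0,0,0,0.03,0,0]

```text
clock: 11.12
position: [0.4698, 0.0086, 0.326]
orientation: [-2.031, -2.396, -0.004]
contact_force: [1.0, 0.6, 0.8]
grip_width: -0.0
```

```bash
python3 - <<'E'
from h import *
where()
s=optics.grab_frame("scene")[:,:,::-1]; f=optics.grab_frame("side")[:,:,::-1]
cv2.imwrite("pics/s2.png",s);cv2.imwrite("pics/f2.png",f)
a=cv2.resize(s[180:310,230:430],(462,300),interpolation=2);b=cv2.resize(f[210:350,270:420],(321,300),interpolation=2)
cv2.imwrite("pics/end.png",cv2.convertScaleAbs(np.hstack([a,b]),alpha=2))
g={}
for n,im,(x0,y0,x1,y1) in(("scene",s,(255,190,460,300)),("side",f,(290,200,360,340))):
    H,S,Vv=cv2.split(cv2.cvtColor(im,cv2.COLOR_BGR2HSV)); m=((H>45)&(H<85)&(S>60)&(Vv>20)).astype(np.uint8)
    mm=np.zeros_like(m);mm[y0:y1,x0:x1]=m[y0:y1,x0:x1]
    k,l,st,c=cv2.connectedComponentsWithStats(mm); g[n]=sorted([c[i] for i in range(1,k) if st[i,4]>35],key=lambda p:p[0]); print(n,np.round(g[n],1).tolist())
t=tri(cam("scene"),g["scene"],cam("side"),g["side"]); r=t[:,:3]-O
print((r@U).round(4),(r@V).round(4),t[:,2:].round(4))
E
```

```text
t 11.12 tcp [0.4698 0.0086 0.326 ] tip rail xyz -0.0048 0.1069 0.1526 jaw deg 9.42 F 0.5 -1.1 0.8 w -0.0 zax [ 0.001   0.0024 -1.    ]
scene [[256.5, 205.1], [343.2, 239.9], [368.2, 230.4], [392.3, 221.3], [415.7, 212.3]]
side [[322.8, 257.2], [326.3, 274.4], [329.9, 293.4], [334.2, 313.9]]
[-0.0462  0.0329  0.0746  0.1162] [0.0479 0.009  0.0091 0.0097] [[0.0468 0.1162]
 [0.0301 0.0127]
 [0.0296 0.0134]
 [0.0289 0.0136]]
```

View pics/end.png

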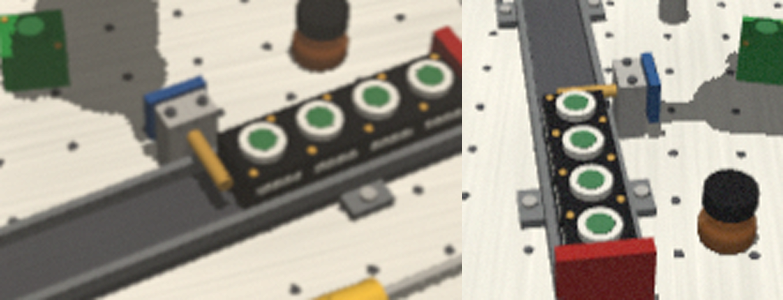

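The bolt lies across the channel behind the last carrier, with its nose at about (228,187) in the left crop. The train is tight against the stop. One number check, dropping the green block that slipped into the scene matches.

```bash
python3 - <<'E'
from h import *
S=cam("scene");D=cam("side")
t=tri(S,[[343.2,239.9],[368.2,230.4],[392.3,221.3],[415.7,212.3]],D,[[322.8,257.2],[326.3,274.4],[329.9,293.4],[334.2,313.9]]); r=t[:,:3]-O
print((r@U).round(4),(r@V).round(4),t[:,2:].round(4).tolist())
fs=lambda L:[(230+x/2.31,180+y/2.31) for x,y in L]
for z,p in((.034,[(226,183)]),(.052,[(147,97),(204,79)])):
    q=onz(S,fs(p),z)-O; print((q@U).round(4),(q@V).round(4))
E
```

```text
[0.0227 0.0629 0.1029 0.1429] [0.0001 0.0003 0.0002 0.0005] [[0.0517, 0.0002], [0.0516, 0.0001], [0.0513, 0.0004], [0.0514, 0.0003]]
[-0.0055] [-0.0087]
[-0.0249  0.0136] [0.0616 0.0597]
```

```bash
python3 - <<'E'
import cv2
a=cv2.imread("pics/s2.png")[185:245,380:455]
cv2.imwrite("pics/gap.png",cv2.convertScaleAbs(cv2.resize(a,None,fx=10,fy=10,interpolation=2),alpha=2.5,beta=10))
E
```

```text
(no output)
```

View pics/gap.png

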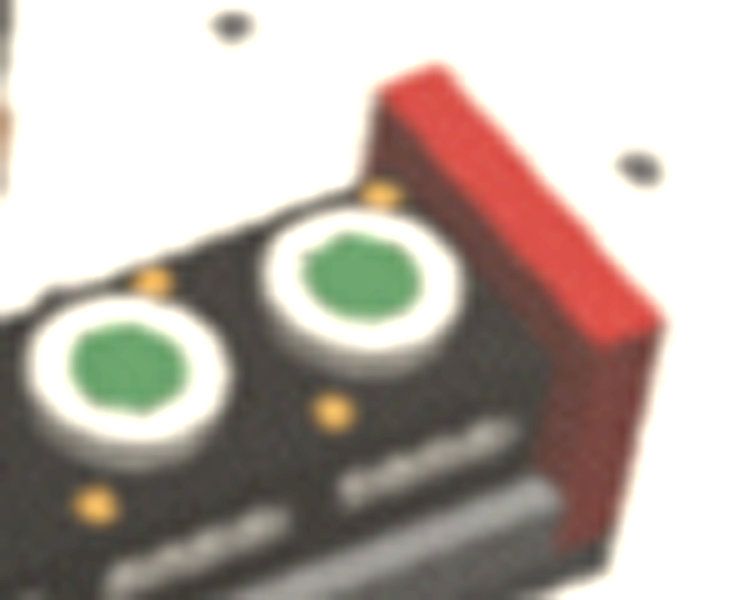

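```bash
python3 - <<'E'
from h import *
S=cam("scene")
f=lambda L:[(380+(x-4.5)/10,185+(y-4.5)/10) for x,y in L]
for k,z,p in(("inner",.055,[(378,92),(602,346)]),("outer",.055,[(442,63),(665,320)]),("carrier front edge",.044,[(548,372)]),("ring",.05,[(362,282),(128,370)])):
    q=onz(S,f(p),z)-O; print(k,(q@U).round(4),(q@V).round(4))
E
```

```text
inner [0.1636 0.1643] [ 0.0295 -0.029 ]
outer [0.1756 0.1754] [ 0.0305 -0.0287]
carrier front edge [0.1616] [-0.0219]
ring [0.1433 0.1034] [0.001 0.001]
```

```bash
python3 -c "
from cell import bot
print(bot.close_job())"
```

```text
the job is handed in; nothing more can be done
None
```

The train is home against the red stop, the brass bolt is fully in behind the last carrier, and I handed the job in at about 11 s of the 48 s. No verdict was reported.

- **Train:** I pushed carrier 4 with the closed fingers at about 2–4 N. It then stalled at the stop, where the force rose to about 12 N with no further motion.
- **Bolt:** I pushed the blue tab at about 2 N until it hit its hard stop at about 12 N. I then backed off and raised the arm, leaving the fingertips about 150 mm above the table.
- **Bolt position:** The bolt nose measured 8.7 mm past the channel middle, against 10 mm nominal. The tab's top edge was at 60–62 mm.
- **Carriers:** They sit 40 mm apart and level, and the enlarged picture shows no gap at the stop.
- **Bystanders:** The post, pot and screwdriver look unmoved in the views where they appear, but I did not measure them again.

One check disagreed. Across the two cameras, the carriers measured about 2 mm short of home, at x = 22.7 mm and 142.9 mm. That is only about 1 mm inside the limits of 21.5 and 142 mm. In the scene camera alone, the stop face also measured about 1.3 mm short, at 163.7 mm, with the front carrier's face at 163.3 mm. That leaves a gap of about 0.4 mm, so I took the shortfall as calibration error. A second scene-only reading, the front carrier's top edge at 161.6 mm, would mean a gap of about 2 mm, still within the 3 mm allowed. I gave it less weight because that corner was blurred.

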